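# Crack the stuck dry-box lid

### The job

The grey dry box's lid is stuck on its seal and a steel canister stands on it: lift the canister off by its arch handle and set it down upright on the bench beside the box, without dropping or tipping it. Then take the lid by its steel bar handle, break it free from the sticky seal without letting the front edge fly up more than 65 mm, and finish while still holding it by the handle, slightly open and still, with a gap of about 30 mm at the front edge. Leave the tape, the small bottle and the coil spring where they are.

Things in the scene. Friction and masses are not known exactly. Their poses are not given: they have to be found in the camera images.
- dry_box: Grey box with a hinged lid, fixed to the bench. 200 mm deep (its x), 184 mm wide (its y), lid's top 99 mm above the bench. Origin at the centre of its underside; x points from its front (handle side, toward the robot) to its hinge side, y to its left, z up. The hinge line is parallel to y, at x = +100 mm, z = 85 mm of the box.
- dry_lid (a joint): Angle of the lid in rad: 0 shut, grows as the front edge rises, stop at 0.36. The front edge is 200 mm from the hinge, so the gap there is 200 mm x sin(angle). The seal pulls hardest on the shut lid: with the lid's weight it takes about 12 to 17 N upward at the handle to start it; the pull fades over the first 0.065 rad (13 mm of gap), and from there on only some 3 to 6 N at the handle are needed to keep it up. Let go, the lid falls shut and sticks again.
- lid_handle (a point): Middle of the bar of the lid's steel handle: round bar 12 mm thick, 96 mm long between the centres of its two posts, along the box's y, near the front edge. When shut it is 50 mm above the hinge line's height (135 mm above the bench), 36 mm above the lid's top, at x = -65 mm of the box, which is 165 mm in front of the hinge. Axes as the lid's: x toward the hinge, y along the bar, z up when shut; turns with the lid.
- canister_center (a point): Closed steel canister with a black cap and a fixed arch handle, about 0.45 kg, 80 mm across, 82 mm high to the cap; this point is on its axis 41 mm above its underside. z up, y along the handle's bar. It starts standing on the lid, behind the lid's handle.
- canister: The same canister; origin at the centre of its underside, same axes.
- canister_handle (a point): Middle of the bar of the canister's arch handle: rubber sleeve 14 mm thick and 50 mm long, along the canister's y, 125 mm above its underside; 36 mm free below it to the cap.
- ply_box: Closed plywood box standing to the left at the back of the work area, fixed, 158 mm (its x) by 237 mm (its y), 73 mm high; origin at the centre of its underside. Not used, only in the way; the bench between it, the dry box and the small things is free to set the canister on.
- tape_1: Roll of black tape lying on the bench, 62x60x19 mm; origin at the centre of its underside. To be left alone.
- threadlock: Small red bottle with a black pointed cap standing on the bench, 31 mm across, 87 mm high; origin at the centre of its underside. To be left alone.
- coil_spring: Black coil spring standing on end on the bench, 31 mm across, 46 mm high; origin at the centre of its underside. To be left alone.
Things that resemble listed ones, but are neither listed nor needed, are in the scene too. Leave any green or red look-alike of the canister alone.

How it is judged:
By the outcome, as a careful person would: the job done as asked, in the order asked, and still so for the second after the job is handed in, while the arm keeps its last pose, push and grip.
It also fails if it takes over 48 s, if anything falls off the work surface, if the arm or the gripper's body presses on something with over 40 N, if the wrist force passes 120 N, or if a joint passes its speed limit or range.

### The arm

A 6-joint arm with a two-finger parallel gripper is mounted at the origin on a cart in front of the work surface, level with it; the furniture and walls round the work are solid. World frame = base frame: x ahead of the robot, y to its left, z up, the work surface at z = 0. Lengths are in mm, angles in rad, forces in N, time in s.
With the tool pointing down it reaches from about 425 to 925 mm from the base axis. Payload 12.5 kg.
Tool frame: the origin (TCP) lies midway between the tips of the shut fingers; the grasp point (between the pads) lies 19 mm behind it; z points along the fingers, y is the line along which they close (so a half turn about z gives the same grasp; the last joint's range is limited). The gripper opens to 85 mm and grips with 20 to 120 N. Pads are 22 mm wide; open, the fingers measure 114 mm over their backs; the gripper's body (76 mm by 85 mm) begins 54 mm behind the grasp point. The pads swing forward as they close: fully open they stand 13 mm farther back than shut.
Start: joints at [1.044, 0.491, 1.559, -0, 1.092, -0.106], TCP at [255.292, 570.501, 231.327] pointing down, gripper open.
Joint ranges: [-3.1, 3.1], [-0.84, 2.19], [0.05, 2.79], [-1.13, 4.28], [0.06, 2.93], [-2.69, 2.69]. Speed limits (rad/s): [2.22, 2.22, 2.79, 3.14, 3.14, 3.14].

### API

Orientations are given as a unit quaternion [w, x, y, z].
In Python, from workcell import sense, snapshot, calibration, finish_job gives the robot as it stands.
- The arm moves only by the shell command python3 -m inch 'ROWS'. ROWS is JSON, a list of rows, each an object of numbers: "wx", "wy", "wz": the turn, a rotation vector about the world's x, y, z in rad; "dx", "dy", "dz": the shift along the world's x, y, z in mm; "grip": the opening, from 0 (shut) to 1 (fully open). In form: [{"wx": .., "wy": .., "wz": .., "dx": .., "dy": .., "dz": .., "grip": ..}, ...]. A call has 1 to 12 rows; each row is the pose to reach, as a shift and turn from the pose commanded when the call began; what a row does not reach only later rows make up. A row lasts 1/10 s, in which the tool goes at most 50 mm and 8.59 degrees, less where a joint would pass 70% of its speed; a pose out of reach is approached as far as the arm can. A call with a gripper value outside its range is refused whole. The fingers move at their own pace and stop on an object; the grip force is fixed at half the most. Time passes only in rows, so rows that repeat a pose let the fingers close. It gives the time, the measured TCP pose, the force, the opening and the grip force at its end, in the units of the state.
- sense(): the state, without advancing time (a new reading comes with each control period).
- snapshot(name): name is "scene" or "top" or "wrist"; returns the picture (400x640x3 uint8, blue, green, red); there is no depth.
- calibration(name): a dict with "fx", "fy", "cx", "cy" (pixels), "R" (3x3) and "t" (3): a world point X has camera coordinates R X + t; the wrist camera has in their place "T_tool_cam" (4x4, takes a point from camera to tool coordinates, whose origin is the TCP and whose axes are the flange's). Camera axes: x right, y down, z forward; pixel columns grow to the right and rows downward; lengths in mm; the calibration is good to about 2 mm. A picture is of the moment at which its call begins: read the wrist's pose just before it. calibration takes no time and is no camera call.
- finish_job(): hands the job in; it is judged then, once.
The state is a dict: "time": time; "joint_positions": joint angles; "joint_velocities": joint speeds; "effort": joint torques, N m; "tool_pos": TCP position; "ee_rot": TCP orientation; "ft_force": force on the tool from outside, world axes, zero at the start; "ft_torque": the same for the moment, N m; "width": finger opening in mm; "gripper_force": force on a finger pad.
Only numpy, scipy, OpenCV 4.12 (cv2) and the standard library are available. Lean on these libraries where they do the work, as an engineer would, in place of code of your own. Each camera call takes 0.05 s, during which the arm holds its last target. There are 200 camera calls.

## Working session

There is one attempt and no reset: what is moved stays moved. The work goes in short steps, Python scripts to look and compute and a shell command to move; the robot and the scene stay as the last step left them, time stands still between calls to the robot, and variables do not carry over. Pictures are saved under pics/ and viewed, at most 10 in all, crops included, and the job is handed in when it is done.

```bash
mkdir -p pics; python3 - <<'E'
from workcell import *
import cv2
for n in("scene","top"):
    cv2.imwrite(f"pics/{n}.png",snapshot(n))
    c=calibration(n);print(n,c)
s=sense();print(s["time"],s["tool_pos"],s["ee_rot"],s["width"])
E
```

```text
scene {'fx': 515.4183865915312, 'fy': 515.4183865915312, 'cx': 327.5020153807156, 'cy': 197.64145784929036, 'R': array([[ 0.61896909, -0.78538206, -0.00723137],
       [-0.3825363 , -0.29341472, -0.87611288],
       [ 0.68596155,  0.54505305, -0.48205179]]), 't': array([-302.46607049,  348.42137233, 1056.65321643])}
top {'fx': 463.94455780867963, 'fy': 463.94455780867963, 'cx': 316.79368991500417, 'cy': 197.865932762839, 'R': array([[-0.00254431, -0.99999472, -0.00202336],
       [-0.97806162,  0.00290996, -0.20829545],
       [ 0.20830024,  0.001449  , -0.97806386]]), 't': array([  13.81993826,  537.561565  , 1198.23030679])}
0.1 [255.19834506 570.30479802 230.76432999] [-1.57126680e-04  2.08858662e-01  9.77945702e-01 -4.87968116e-04] 85.06267878670518
```

View pics/scene.png

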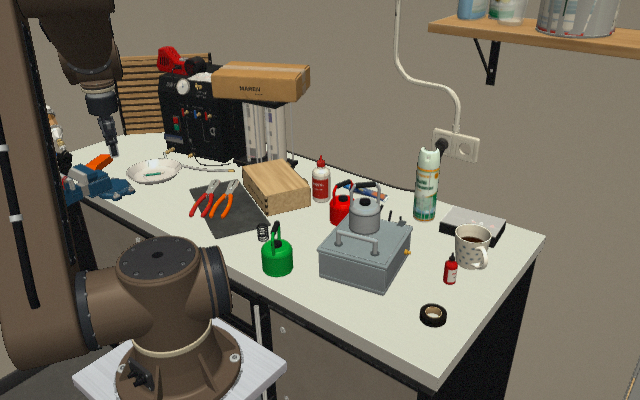

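View pics/top.png

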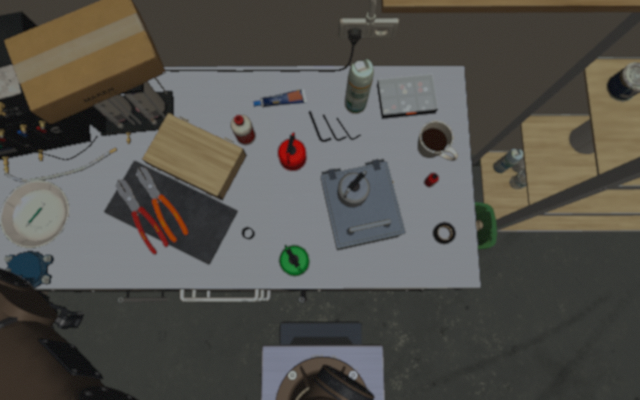

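The scene picture shows the dry box at (365,250) with the grey canister on it at (365,213). The top picture shows the box at (362,204), the tape at (444,233), the small bottle at (432,180) and the spring at (248,232).
Canister candidates in the top picture are grey (352,187), red (292,152) and green (294,260). I choose the grey one standing on the lid and check it in a close crop.

```bash
python3 - <<'E'
import cv2,numpy as np
a=cv2.imread("pics/top.png")[145:265,270:420];b=cv2.imread("pics/scene.png")[170:295,310:420]
a=cv2.resize(a,None,fx=5,fy=5,interpolation=2);cv2.imwrite("pics/ca.png",a)
b=cv2.resize(b,None,fx=4.8,fy=4.8,interpolation=2);cv2.imwrite("pics/cb.png",b)
E
```

```text
(no output)
```

View pics/ca.png

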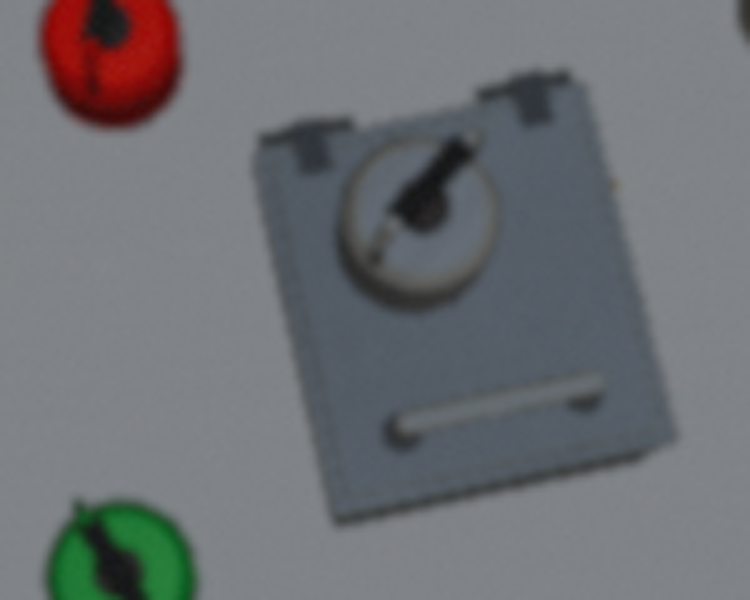

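View pics/cb.png

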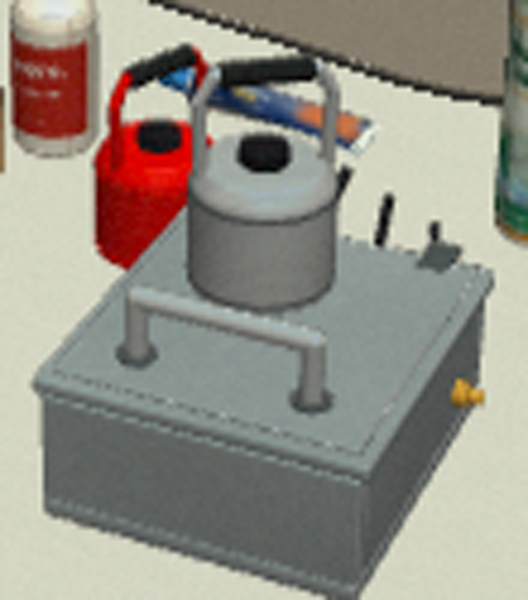

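The crops confirm the choice. The grey canister stands on the lid, with its sleeve running from (398,210) to (473,143) in the top crop and (222,73) to (318,68) in the scene crop. The lid bar runs from (400,423) to (600,382).

```bash
cat >h.py <<'E'
import numpy as np
from workcell import *
def ray(n,u,v,z):
    c=calibration(n);R=np.array(c["R"]);o=-R.T@np.array(c["t"])
    d=R.T@np.array([(u-c["cx"])/c["fx"],(v-c["cy"])/c["fy"],1]);return (o+d*(z-o[2])/d[2]).round(1)
E
python3 - <<'E'
from h import *
A=lambda u,v,z:ray("top",270+(u-2)/5,145+(v-2)/5,z)
B=lambda u,v,z:ray("scene",310+(u-2)/4.8,170+(v-2)/4.8,z)
print("can",A(398,210,224),A(473,143,224),B(222,73,224),B(318,68,224))
print("lid",A(400,423,135),A(600,382,135),B(138,292,135),B(315,340,135))
print("boxtop",A(257,160,99),A(585,85,99),A(676,437,99),A(338,515,99))
for n,u,v,z in(("spring",248,232,46),("green",294,260,60),("tape",444,233,10),("thr",432,180,80),("red",292,155,60),("bottle",242,130,60),("mat",237,207,0),("ply",244,155,73),("ply2",210,197,73)):print(n,ray("top",u,v,z))
E
```

```text
can [528.8 -64.1 224. ] [ 561.2 -100.   224. ] [527.6 -60.7 224. ] [562.4 -96.9 224. ]
lid [440.7 -69.5 135. ] [ 461.1 -170.   135. ] [445.3 -69.1 135. ] [ 463.5 -164.8  135. ]
boxtop [585.9   1.   99. ] [ 626.5 -173.3   99. ] [ 438.2 -213.7   99. ] [398.6 -39.5  99. ]
spring [446.6 197.4  46. ]
green [370.4  72.5  60. ]
tape [ 447.3 -338.6   10. ]
thr [ 580.5 -295.9   80. ]
red [657.7  80.3  60. ]
bottle [730.7 220.1  60. ]
mat [524.  237.4   0. ]
ply [654.  210.2  73. ]
ply2 [537.3 297.6  73. ]
```

```bash
python3 -m inch '[{"dz":40,"dx":10,"dy":-20,"wz":-0.05,"grip":1},{"dx":30,"dy":-60,"dz":70,"wz":-0.1,"grip":1},{"dx":45,"dy":-100,"dz":80,"wz":-0.15,"grip":1},{"dx":65,"dy":-145,"dz":90,"wz":-0.2,"grip":1},{"dx":85,"dy":-190,"dz":95,"wz":-0.25,"grip":1},{"dx":105,"dy":-235,"dz":100,"wz":-0.3,"grip":1},{"dx":125,"dy":-280,"dz":100,"wz":-0.35,"grip":1},{"dx":145,"dy":-325,"dz":100,"wz":-0.4,"grip":1},{"dx":165,"dy":-370,"dz":100,"wz":-0.41,"grip":1},{"dx":185,"dy":-415,"dz":100,"wz":-0.41,"grip":1},{"dx":205,"dy":-455,"dz":100,"wz":-0.41,"grip":1},{"dx":220,"dy":-490,"dz":100,"wz":-0.41,"grip":1}]' && python3 -m inch '[{"dx":20,"dy":-45,"grip":1},{"dx":40,"dy":-85,"grip":1},{"dx":55,"dy":-120,"grip":1},{"dx":65,"dy":-145,"grip":1},{"dx":70,"dy":-160,"grip":1},{"dx":70,"dy":-160,"grip":1},{"dx":70,"dy":-160,"grip":1}]'; python3 - <<'E'
from h import *
import cv2
s=sense();print(s["time"],s["tool_pos"],s["ee_rot"],s["joint_positions"],s["joint_velocities"])
cv2.imwrite("pics/w1.png",snapshot("wrist"))
c=calibration("wrist");print(c)
E
```

```text
0.1 [255.19834506 570.30479802 230.76432999] [-1.57126680e-04  2.08858662e-01  9.77945702e-01 -4.87968116e-04] [ 1.04437384e+00  4.91527161e-01  1.55940164e+00 -5.19551476e-06
  1.09168913e+00 -1.05604563e-01] [-0.00081245 -0.00066995 -0.0007917   0.0009776  -0.00010394  0.00121647]
{'fx': 306.9463280850729, 'fy': 306.9463280850729, 'cx': 321.0225008160488, 'cy': 202.46126922698073, 'T_tool_cam': array([[ 2.74189597e-04, -9.63855637e-01, -2.66424916e-01,
         6.94890736e+01],
       [ 9.99999931e-01,  1.97976196e-04,  3.12917826e-04,
         2.83938474e-01],
       [-2.48861819e-04, -2.66424984e-01,  9.63855625e-01,
        -1.42612286e+02],
       [ 0.00000000e+00,  0.00000000e+00,  0.00000000e+00,
         1.00000000e+00]])}$[0]: bad value
```

View pics/w1.png

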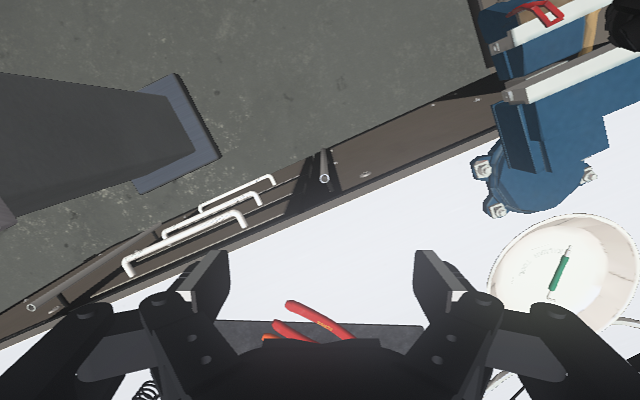

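The move was refused because every row needs all seven values. The wrist view is still at the start pose, over the vise and plate.

```bash
python3 -m inch '[{"wx":0,"wy":0,"wz":-0.05,"dx":10,"dy":-20,"dz":40,"grip":1},{"wx":0,"wy":0,"wz":-0.1,"dx":30,"dy":-60,"dz":70,"grip":1},{"wx":0,"wy":0,"wz":-0.15,"dx":45,"dy":-100,"dz":80,"grip":1},{"wx":0,"wy":0,"wz":-0.2,"dx":65,"dy":-145,"dz":90,"grip":1},{"wx":0,"wy":0,"wz":-0.25,"dx":85,"dy":-190,"dz":95,"grip":1},{"wx":0,"wy":0,"wz":-0.3,"dx":105,"dy":-235,"dz":100,"grip":1},{"wx":0,"wy":0,"wz":-0.35,"dx":125,"dy":-280,"dz":100,"grip":1},{"wx":0,"wy":0,"wz":-0.4,"dx":145,"dy":-325,"dz":100,"grip":1},{"wx":0,"wy":0,"wz":-0.41,"dx":165,"dy":-370,"dz":100,"grip":1},{"wx":0,"wy":0,"wz":-0.41,"dx":185,"dy":-415,"dz":100,"grip":1},{"wx":0,"wy":0,"wz":-0.41,"dx":205,"dy":-455,"dz":100,"grip":1},{"wx":0,"wy":0,"wz":-0.41,"dx":220,"dy":-490,"dz":100,"grip":1}]'
```

```text
time: 1.35
tool_pos: [475.9, 78.3, 331.3]
ee_rot: [0.0, 0.404, 0.915, 0.0]
ft_force: [0.7, 1.4, 0.1]
width: 85.5
gripper_force: 0.0
```

```bash
python3 -m inch '[{"wx":0,"wy":0,"wz":0,"dx":20,"dy":-45,"dz":0,"grip":1},{"wx":0,"wy":0,"wz":0,"dx":40,"dy":-85,"dz":0,"grip":1},{"wx":0,"wy":0,"wz":0,"dx":55,"dy":-120,"dz":0,"grip":1},{"wx":0,"wy":0,"wz":0,"dx":65,"dy":-145,"dz":0,"grip":1},{"wx":0,"wy":0,"wz":0,"dx":70,"dy":-160,"dz":0,"grip":1},{"wx":0,"wy":0,"wz":0,"dx":70,"dy":-160,"dz":0,"grip":1},{"wx":0,"wy":0,"wz":0,"dx":70,"dy":-160,"dz":0,"grip":1}]' && python3 - <<'E'
from h import *
import cv2
s=sense();print(s["time"],s["tool_pos"],s["ee_rot"],s["joint_positions"])
cv2.imwrite("pics/w2.png",snapshot("wrist"))
E
```

```text
time: 2.05
tool_pos: [544.9, -78.9, 331.2]
ee_rot: [-0.0, 0.404, 0.915, 0.0]
ft_force: [1.2, -0.2, 0.4]
width: 85.2
gripper_force: 0.0
2.05 [544.94340992 -78.91088623 331.20187424] [-2.65137149e-04  4.03613958e-01  9.14929335e-01  1.24143808e-04] [-2.63927307e-01  2.95475835e-01  1.59922625e+00  3.43288877e-04
  1.24737731e+00 -1.00390596e+00]
```

View pics/w2.png

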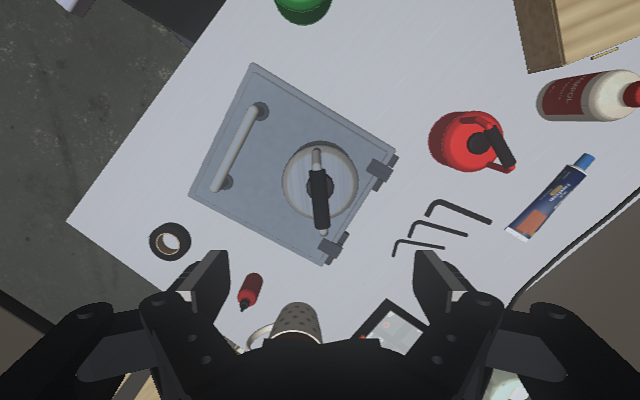

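The wrist view shows the canister sleeve from (316,172) to (320,229), nearly vertical in the picture. The lid bar runs from (262,108) to (216,187).

```bash
cat >>h.py <<'E'
from scipy.spatial.transform import Rotation as Ro
def wray(p,q,u,v,z):
    c=calibration("wrist");T=np.array(c["T_tool_cam"]);R=Ro.from_quat([q[1],q[2],q[3],q[0]]).as_matrix()
    o=R@T[:3,3]+p;d=R@T[:3,:3]@np.array([(u-c["cx"])/c["fx"],(v-c["cy"])/c["fy"],1]);return (o+d*(z-o[2])/d[2]).round(1)
E
python3 - <<'E'
from h import *
p=np.array([544.94,-78.91,331.2]);q=[0,.403614,.914929,0]
for u,v,z in((316,172,224),(320,229,224),(262,108,135),(216,187,135),(252,64,99),(394,151,99),(325,265,99),(189,194,99)):print(wray(p,q,u,v,z))
print(Ro.from_quat([*q[1:],q[0]]).as_matrix().round(3))
E
```

```text
[523.7 -62.5 224. ]
[559.7 -97.1 224. ]
[445.2 -62.7 135. ]
[ 461.1 -163.6  135. ]
[401.1 -37.3  99. ]
[589.3   2.9  99. ]
[ 630.3 -165.1   99. ]
[ 437.7 -208.1   99. ]
[[-0.674  0.739  0.   ]
 [ 0.739  0.674  0.   ]
 [ 0.     0.    -1.   ]]
```

```bash
python3 -m inch '[{"wx":0,"wy":0,"wz":0.02,"dx":-1,"dy":-1,"dz":-30,"grip":1},{"wx":0,"wy":0,"wz":0.02,"dx":-1,"dy":-1,"dz":-65,"grip":1},{"wx":0,"wy":0,"wz":0.02,"dx":-1,"dy":-1,"dz":-95,"grip":1},{"wx":0,"wy":0,"wz":0.02,"dx":-1,"dy":-1,"dz":-115,"grip":1},{"wx":0,"wy":0,"wz":0.02,"dx":-1,"dy":-1,"dz":-126,"grip":1},{"wx":0,"wy":0,"wz":0.02,"dx":-1,"dy":-1,"dz":-126,"grip":0.6},{"wx":0,"wy":0,"wz":0.02,"dx":-1,"dy":-1,"dz":-126,"grip":0.4},{"wx":0,"wy":0,"wz":0.02,"dx":-1,"dy":-1,"dz":-126,"grip":0.3},{"wx":0,"wy":0,"wz":0.02,"dx":-1,"dy":-1,"dz":-126,"grip":0.2},{"wx":0,"wy":0,"wz":0.02,"dx":-1,"dy":-1,"dz":-126,"grip":0},{"wx":0,"wy":0,"wz":0.02,"dx":-1,"dy":-1,"dz":-126,"grip":0},{"wx":0,"wy":0,"wz":0.02,"dx":-1,"dy":-1,"dz":-126,"grip":0}]'
```

```text
time: 3.3
tool_pos: [544.4, -80.6, 206.1]
ee_rot: [0.0, 0.394, 0.919, 0.0]
ft_force: [-1.4, -0.6, 5.5]
width: 11.9
gripper_force: 57.6
```

```bash
python3 -m inch '[{"wx":0,"wy":0,"wz":0,"dx":0,"dy":0,"dz":0,"grip":0},{"wx":0,"wy":0,"wz":0,"dx":0,"dy":0,"dz":1,"grip":0},{"wx":0,"wy":0,"wz":0,"dx":0,"dy":0,"dz":3,"grip":0},{"wx":0,"wy":0,"wz":0,"dx":0,"dy":0,"dz":7,"grip":0},{"wx":0,"wy":0,"wz":0,"dx":0,"dy":0,"dz":12,"grip":0},{"wx":0,"wy":0,"wz":0,"dx":0,"dy":0,"dz":20,"grip":0},{"wx":0,"wy":0,"wz":0,"dx":0,"dy":0,"dz":28,"grip":0},{"wx":0,"wy":0,"wz":0,"dx":0,"dy":0,"dz":36,"grip":0},{"wx":0,"wy":0,"wz":0,"dx":0,"dy":0,"dz":42,"grip":0},{"wx":0,"wy":0,"wz":0,"dx":0,"dy":0,"dz":46,"grip":0},{"wx":0,"wy":0,"wz":0,"dx":0,"dy":0,"dz":48,"grip":0},{"wx":0,"wy":0,"wz":0,"dx":0,"dy":0,"dz":48,"grip":0}]'; python3 - <<'E'
from h import *
import cv2
a=snapshot("scene")[120:290,290:430];cv2.imwrite("pics/s3.png",cv2.resize(a,None,fx=3.4,fy=3.4,interpolation=2))
E
```

```text
time: 4.5
tool_pos: [544.3, -80.5, 253.5]
ee_rot: [0.0, 0.394, 0.919, 0.0]
ft_force: [0.2, 0.3, -3.6]
width: 12.0
gripper_force: 57.8
```

View pics/s3.png

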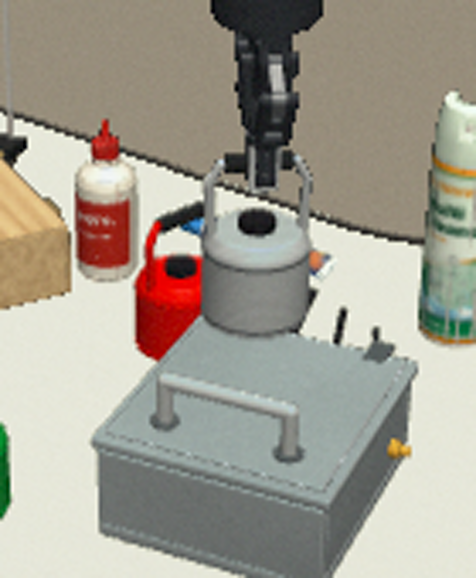

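The canister hangs upright in the fingers, gripped at about the sleeve's middle (crop (262,160)) and clear of the lid. Next it goes left to the free bench at about (530,100).

```bash
python3 -m inch '[{"wx":0,"wy":0,"wz":0,"dx":0,"dy":3,"dz":0,"grip":0},{"wx":0,"wy":0,"wz":0,"dx":-1,"dy":9,"dz":0,"grip":0},{"wx":0,"wy":0,"wz":0,"dx":-2,"dy":18,"dz":0,"grip":0},{"wx":0,"wy":0,"wz":0,"dx":-3,"dy":30,"dz":0,"grip":0},{"wx":0,"wy":0,"wz":0,"dx":-4,"dy":43,"dz":0,"grip":0},{"wx":0,"wy":0,"wz":0,"dx":-5,"dy":56,"dz":0,"grip":0},{"wx":0,"wy":0,"wz":0,"dx":-6,"dy":69,"dz":0,"grip":0},{"wx":0,"wy":0,"wz":0,"dx":-7,"dy":82,"dz":0,"grip":0},{"wx":0,"wy":0,"wz":0,"dx":-8,"dy":95,"dz":0,"grip":0},{"wx":0,"wy":0,"wz":0,"dx":-9,"dy":108,"dz":0,"grip":0},{"wx":0,"wy":0,"wz":0,"dx":-10,"dy":121,"dz":0,"grip":0},{"wx":0,"wy":0,"wz":0,"dx":-11,"dy":134,"dz":0,"grip":0}]'
python3 -m inch '[{"wx":0,"wy":0,"wz":0,"dx":-1,"dy":13,"dz":0,"grip":0},{"wx":0,"wy":0,"wz":0,"dx":-2,"dy":25,"dz":0,"grip":0},{"wx":0,"wy":0,"wz":0,"dx":-3,"dy":35,"dz":-3,"grip":0},{"wx":0,"wy":0,"wz":0,"dx":-3,"dy":42,"dz":-8,"grip":0},{"wx":0,"wy":0,"wz":0,"dx":-3,"dy":46,"dz":-16,"grip":0},{"wx":0,"wy":0,"wz":0,"dx":-3,"dy":47,"dz":-28,"grip":0},{"wx":0,"wy":0,"wz":0,"dx":-3,"dy":47,"dz":-42,"grip":0},{"wx":0,"wy":0,"wz":0,"dx":-3,"dy":47,"dz":-57,"grip":0},{"wx":0,"wy":0,"wz":0,"dx":-3,"dy":47,"dz":-72,"grip":0},{"wx":0,"wy":0,"wz":0,"dx":-3,"dy":47,"dz":-87,"grip":0},{"wx":0,"wy":0,"wz":0,"dx":-3,"dy":47,"dz":-102,"grip":0},{"wx":0,"wy":0,"wz":0,"dx":-3,"dy":47,"dz":-115,"grip":0}]'
```

```text
time: 5.75
tool_pos: [533.2, 54.6, 253.3]
ee_rot: [-0.0, 0.394, 0.919, 0.0]
ft_force: [0.3, 0.3, -3.4]
width: 12.0
gripper_force: 57.9
time: 6.95
tool_pos: [530.0, 100.0, 136.6]
ee_rot: [-0.0, 0.395, 0.919, -0.0]
ft_force: [0.2, -0.3, -4.0]
width: 12.0
gripper_force: 57.9
```

```bash
python3 -m inch '[{"wx":0,"wy":0,"wz":0,"dx":0,"dy":0,"dz":-8,"grip":0},{"wx":0,"wy":0,"wz":0,"dx":0,"dy":0,"dz":-15,"grip":0},{"wx":0,"wy":0,"wz":0,"dx":0,"dy":0,"dz":-20,"grip":0},{"wx":0,"wy":0,"wz":0,"dx":0,"dy":0,"dz":-24,"grip":0},{"wx":0,"wy":0,"wz":0,"dx":0,"dy":0,"dz":-26,"grip":0},{"wx":0,"wy":0,"wz":0,"dx":0,"dy":0,"dz":-27,"grip":0},{"wx":0,"wy":0,"wz":0,"dx":0,"dy":0,"dz":-27,"grip":0}]'
```

```text
time: 7.65
tool_pos: [530.4, 100.5, 111.5]
ee_rot: [0.0, 0.394, 0.919, 0.0]
ft_force: [-0.0, 1.0, -4.7]
width: 12.6
gripper_force: 57.8
```

```bash
python3 -m inch '[{"wx":0,"wy":0,"wz":0,"dx":0,"dy":0,"dz":-1,"grip":0},{"wx":0,"wy":0,"wz":0,"dx":0,"dy":0,"dz":-2,"grip":0},{"wx":0,"wy":0,"wz":0,"dx":0,"dy":0,"dz":-3,"grip":0},{"wx":0,"wy":0,"wz":0,"dx":0,"dy":0,"dz":-3,"grip":0}]'; python3 -m inch '[{"wx":0,"wy":0,"wz":0,"dx":0,"dy":0,"dz":-0.7,"grip":0},{"wx":0,"wy":0,"wz":0,"dx":0,"dy":0,"dz":-1,"grip":0}]'
```

```text
time: 8.05
tool_pos: [530.2, 100.5, 108.2]
ee_rot: [-0.0, 0.394, 0.919, 0.0]
ft_force: [0.1, -0.1, -4.2]
width: 12.3
gripper_force: 57.8
time: 8.25
tool_pos: [530.3, 100.5, 107.3]
ee_rot: [0.0, 0.394, 0.919, 0.0]
ft_force: [0.5, -0.5, -1.8]
width: 12.3
gripper_force: 58.1
```

Contact is starting. I'll seat it slightly more and check the force before opening.

```bash
python3 -m inch '[{"wx":0,"wy":0,"wz":0,"dx":0,"dy":0,"dz":-0.4,"grip":0},{"wx":0,"wy":0,"wz":0,"dx":0,"dy":0,"dz":-0.5,"grip":0}]'
```

```text
time: 8.45
tool_pos: [530.5, 100.6, 107.2]
ee_rot: [0.0, 0.394, 0.919, 0.0]
ft_force: [0.1, 0.3, 3.0]
width: 12.2
gripper_force: 58.6
```

```bash
python3 -m inch '[{"wx":0,"wy":0,"wz":0,"dx":0,"dy":0,"dz":0,"grip":0.2},{"wx":0,"wy":0,"wz":0,"dx":0,"dy":0,"dz":0,"grip":0.5},{"wx":0,"wy":0,"wz":0,"dx":0,"dy":0,"dz":0,"grip":0.8},{"wx":0,"wy":0,"wz":0,"dx":0,"dy":0,"dz":0,"grip":1},{"wx":0,"wy":0,"wz":0,"dx":0,"dy":0,"dz":0,"grip":1},{"wx":0,"wy":0,"wz":0,"dx":0,"dy":0,"dz":0,"grip":1},{"wx":0,"wy":0,"wz":0,"dx":0,"dy":0,"dz":10,"grip":1},{"wx":0,"wy":0,"wz":0,"dx":0,"dy":0,"dz":30,"grip":1},{"wx":0,"wy":0,"wz":0,"dx":0,"dy":0,"dz":60,"grip":1},{"wx":0,"wy":0,"wz":0,"dx":0,"dy":0,"dz":95,"grip":1},{"wx":0,"wy":0,"wz":0,"dx":0,"dy":0,"dz":120,"grip":1},{"wx":0,"wy":0,"wz":0,"dx":0,"dy":0,"dz":140,"grip":1}]'
```

```text
time: 9.65
tool_pos: [530.4, 100.5, 249.4]
ee_rot: [0.001, 0.394, 0.919, 0.001]
ft_force: [-0.1, 0.3, -0.7]
width: 85.5
gripper_force: 0.0
```

```bash
python3 -m inch '[{"wx":0,"wy":0,"wz":-0.05,"dx":-8,"dy":-20,"dz":0,"grip":1},{"wx":0,"wy":0,"wz":-0.14,"dx":-20,"dy":-55,"dz":0,"grip":1},{"wx":0,"wy":0,"wz":-0.24,"dx":-35,"dy":-95,"dz":0,"grip":1},{"wx":0,"wy":0,"wz":-0.34,"dx":-50,"dy":-135,"dz":0,"grip":1},{"wx":0,"wy":0,"wz":-0.44,"dx":-63,"dy":-175,"dz":0,"grip":1},{"wx":0,"wy":0,"wz":-0.52,"dx":-73,"dy":-203,"dz":0,"grip":1},{"wx":0,"wy":0,"wz":-0.55,"dx":-78,"dy":-217,"dz":0,"grip":1},{"wx":0,"wy":0,"wz":-0.55,"dx":-78,"dy":-217,"dz":0,"grip":1},{"wx":0,"wy":0,"wz":-0.55,"dx":-78,"dy":-217,"dz":0,"grip":1}]'; python3 - <<'E'
from h import *
import cv2
s=sense();print(s["time"],s["tool_pos"],s["ee_rot"])
w=snapshot("wrist");t=snapshot("top")[110:270,220:420]
cv2.imwrite("pics/c4.png",np.vstack([w[:300],cv2.resize(t,(375,300))[:, :].copy() if 0 else np.pad(cv2.resize(t,(375,300),interpolation=2),((0,0),(0,265),(0,0)))]))
E
```

```text
time: 10.55
tool_pos: [452.3, -116.4, 247.3]
ee_rot: [0.0, 0.629, 0.777, 0.0]
ft_force: [1.2, 0.4, 0.0]
width: 85.6
gripper_force: 0.0
10.55 [ 452.3226026  -116.37622742  247.31985718] [2.63902236e-04 6.29055697e-01 7.77360168e-01 1.72712312e-04]
```

View pics/c4.png

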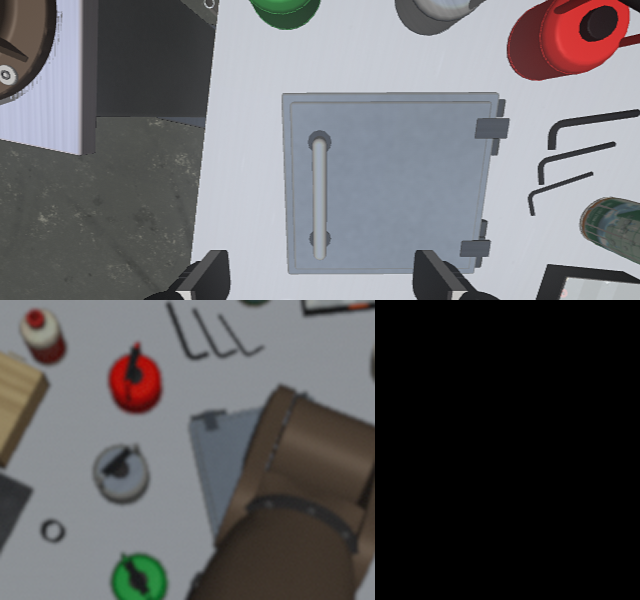

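The canister stands upright on the bench (lower picture (122,473)). The lid bar shows from (319,143) to (320,254), parallel to the picture's columns.

```bash
python3 - <<'E'
from h import *
p=np.array([452.32,-116.38,247.32]);q=[0,.629056,.77736,0]
print(wray(p,q,319,143,135),wray(p,q,320,254,135))
E
```

```text
[439.1 -69.2 135. ] [ 460.4 -165.6  135. ]
```

```bash
python3 -m inch '[{"wx":0,"wy":0,"wz":0,"dx":-2,"dy":-1,"dz":-30,"grip":1},{"wx":0,"wy":0,"wz":0,"dx":-2,"dy":-1,"dz":-65,"grip":1},{"wx":0,"wy":0,"wz":0,"dx":-2,"dy":-1,"dz":-95,"grip":1},{"wx":0,"wy":0,"wz":0,"dx":-2,"dy":-1,"dz":-118,"grip":1},{"wx":0,"wy":0,"wz":0,"dx":-2,"dy":-1,"dz":-128,"grip":1},{"wx":0,"wy":0,"wz":0,"dx":-2,"dy":-1,"dz":-131,"grip":0.6},{"wx":0,"wy":0,"wz":0,"dx":-2,"dy":-1,"dz":-131,"grip":0.4},{"wx":0,"wy":0,"wz":0,"dx":-2,"dy":-1,"dz":-131,"grip":0.2},{"wx":0,"wy":0,"wz":0,"dx":-2,"dy":-1,"dz":-131,"grip":0},{"wx":0,"wy":0,"wz":0,"dx":-2,"dy":-1,"dz":-131,"grip":0},{"wx":0,"wy":0,"wz":0,"dx":-2,"dy":-1,"dz":-131,"grip":0},{"wx":0,"wy":0,"wz":0,"dx":-2,"dy":-1,"dz":-131,"grip":0}]'
```

```text
time: 11.85
tool_pos: [451.0, -117.6, 116.6]
ee_rot: [0.001, 0.629, 0.777, 0.001]
ft_force: [2.8, 3.2, 6.6]
width: 10.0
gripper_force: 58.5
```

```bash
python3 -m inch '[{"wx":0,"wy":0.003,"wz":0,"dx":0.1,"dy":0,"dz":0.5,"grip":0},{"wx":-0.001,"wy":0.006,"wz":0,"dx":0.2,"dy":0,"dz":1,"grip":0},{"wx":-0.002,"wy":0.01,"wz":0,"dx":0.3,"dy":0.1,"dz":1.65,"grip":0},{"wx":-0.003,"wy":0.015,"wz":0,"dx":0.5,"dy":0.1,"dz":2.5,"grip":0},{"wx":-0.004,"wy":0.02,"wz":0,"dx":0.6,"dy":0.1,"dz":3.3,"grip":0},{"wx":-0.004,"wy":0.02,"wz":0,"dx":0.6,"dy":0.1,"dz":3.3,"grip":0}]'
```

```text
time: 12.45
tool_pos: [451.3, -117.4, 118.9]
ee_rot: [-0.006, 0.629, 0.777, -0.008]
ft_force: [5.7, 1.8, -7.6]
width: 9.8
gripper_force: 58.5
```

```bash
python3 -m inch '[{"wx":-0.001,"wy":0.005,"wz":0,"dx":0.2,"dy":0,"dz":0.8,"grip":0},{"wx":-0.002,"wy":0.01,"wz":0,"dx":0.4,"dy":0.1,"dz":1.6,"grip":0},{"wx":-0.003,"wy":0.015,"wz":0,"dx":0.5,"dy":0.1,"dz":2.4,"grip":0},{"wx":-0.004,"wy":0.02,"wz":0,"dx":0.7,"dy":0.2,"dz":3.3,"grip":0},{"wx":-0.005,"wy":0.025,"wz":0,"dx":0.9,"dy":0.2,"dz":4.1,"grip":0},{"wx":-0.006,"wy":0.03,"wz":0,"dx":1.1,"dy":0.2,"dz":4.9,"grip":0},{"wx":-0.008,"wy":0.037,"wz":0,"dx":1.4,"dy":0.3,"dz":6.1,"grip":0},{"wx":-0.009,"wy":0.044,"wz":0,"dx":1.8,"dy":0.4,"dz":7.4,"grip":0},{"wx":-0.009,"wy":0.044,"wz":0,"dx":1.8,"dy":0.4,"dz":7.4,"grip":0}]'
```

```text
time: 13.35
tool_pos: [453.0, -117.0, 126.3]
ee_rot: [-0.021, 0.629, 0.777, -0.025]
ft_force: [4.9, 0.7, -6.7]
width: 9.9
gripper_force: 59.1
```

```bash
python3 -m inch '[{"wx":-0.002,"wy":0.01,"wz":0,"dx":0.4,"dy":0.1,"dz":1.6,"grip":0},{"wx":-0.004,"wy":0.02,"wz":0,"dx":0.9,"dy":0.2,"dz":3.3,"grip":0},{"wx":-0.007,"wy":0.032,"wz":0,"dx":1.5,"dy":0.3,"dz":5.3,"grip":0},{"wx":-0.009,"wy":0.044,"wz":0,"dx":2.1,"dy":0.5,"dz":7.3,"grip":0},{"wx":-0.012,"wy":0.056,"wz":0,"dx":2.7,"dy":0.6,"dz":9.3,"grip":0},{"wx":-0.014,"wy":0.067,"wz":0,"dx":3.3,"dy":0.7,"dz":11.1,"grip":0},{"wx":-0.016,"wy":0.077,"wz":0,"dx":3.8,"dy":0.8,"dz":12.7,"grip":0},{"wx":-0.018,"wy":0.083,"wz":0,"dx":4.1,"dy":0.9,"dz":13.7,"grip":0},{"wx":-0.018,"wy":0.083,"wz":0,"dx":4.1,"dy":0.9,"dz":13.7,"grip":0},{"wx":-0.018,"wy":0.083,"wz":0,"dx":4.1,"dy":0.9,"dz":13.7,"grip":0},{"wx":-0.018,"wy":0.083,"wz":0,"dx":4.1,"dy":0.9,"dz":13.7,"grip":0}]'; python3 - <<'E'
from h import *
import cv2
s=sense();print(s["tool_pos"],2*np.arcsin(np.hypot(s["ee_rot"][0],s["ee_rot"][3])))
t=snapshot("scene")[200:310,300:430];cv2.imwrite("pics/s5.png",cv2.resize(t,None,fx=5,fy=5,interpolation=2))
E
```

```text
time: 14.45
tool_pos: [457.0, -116.2, 140.1]
ee_rot: [-0.047, 0.627, 0.775, -0.058]
ft_force: [6.3, 0.0, -9.1]
width: 10.3
gripper_force: 59.1
[ 457.01877279 -116.15339406  140.11255381] 0.14946154925597524
```

View pics/s5.png

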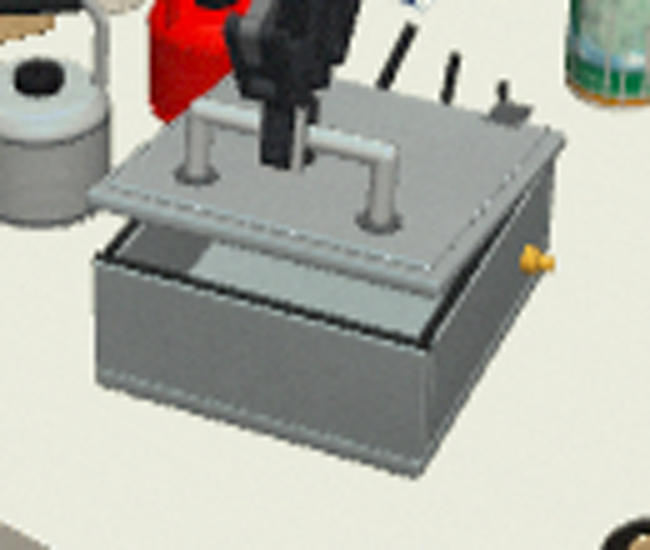

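The lid is held open by its bar, with its lower edge at (440,295) above the box rim at (430,345). That is a gap of about 30 mm, and the canister stands upright to the left.

```bash
python3 -m inch '[{"wx":0,"wy":0,"wz":0,"dx":0,"dy":0,"dz":0,"grip":0},{"wx":0,"wy":0,"wz":0,"dx":0,"dy":0,"dz":0,"grip":0},{"wx":0,"wy":0,"wz":0,"dx":0,"dy":0,"dz":0,"grip":0},{"wx":0,"wy":0,"wz":0,"dx":0,"dy":0,"dz":0,"grip":0},{"wx":0,"wy":0,"wz":0,"dx":0,"dy":0,"dz":0,"grip":0}]'; python3 -c "from workcell import *;print(finish_job())"
```

```text
time: 15.0
tool_pos: [457.0, -116.2, 140.1]
ee_rot: [-0.047, 0.627, 0.775, -0.058]
ft_force: [6.0, -0.4, -7.8]
width: 10.4
gripper_force: 59.1
the job is handed in; nothing more can be done
None
```

I handed the job in at 15.0 s: the canister stands upright on the bench to the left of the box, and the gripper holds the lid still by its bar with a front gap of about 29–30 mm.

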